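# Lift a hot kiln prop with the tongs to check its foot

## Robot

A 6-joint arm with a two-finger parallel gripper is mounted at the origin on a cart in front of the work surface, level with it; the furniture and walls round the work are solid. World frame = base frame: x ahead of the robot, y to its left, z up, the work surface at z = 0. Lengths are in m, angles in rad, forces in N, time in s.
With the tool pointing down it reaches from about 0.375 to 0.925 m from the base axis. Payload 5.7 kg.
Tool frame: the origin (TCP) lies at the very end of the fingers, on their centre line; the grasp point (between the pads) lies bot.grip_point_offset behind it (bot.grip_point_offset is the distance from the TCP to the grasp point, in m); z points along the fingers, y is the line along which they close (so a half turn about z gives the same grasp; the last joint's range is limited). The gripper opens to 88 mm and grips with 3 to 60 N. Pads are 20 mm wide; open, the fingers measure 115 mm over their backs; the gripper's body (75 mm by 178 mm) begins 61 mm behind the grasp point.
Start: joints at [1.125, 0.359, 1.51, -0, 1.272, -0.115], TCP at [0.195, 0.567, 0.223] pointing down, gripper open.
Joint ranges: [-2.97, 2.97], [-1.01, 2.36], [0.21, 2.38], [-0.96, 4.11], [0.2, 2.71], [-2.98, 2.98]. Speed limits (rad/s): [2.39, 2.39, 3.14, 3.14, 3.14, 3.14].

## Interface

Orientations are given as a unit quaternion [x, y, z, w].
In Python, from bench import bot gives the robot as it stands. The module is installed in compiled form; this text tells all that it offers.
- The arm moves only by the tool jog_arm, never from a script. Its argument "deltas" is a list of rows, each a list of 3 entries, a list of its own where there are three numbers: the shift along the world's x, y, z in m, then the turn, a rotation vector about the world's x, y, z in rad, then the closure in counts, from 0 (fully open) to 255 (shut). In form: [[[tx, ty, tz], [wx, wy, wz], grip], ...]. A call has 1 to 10 rows; each row shifts and turns the commanded pose from where the row before left it; what a row does not reach is not made up. A row lasts 1/8 s, in which the tool goes at most 62.5 mm and 10.7 degrees, less where a joint would pass 70% of its speed; a pose out of reach is approached as far as the arm can. A call with a gripper value outside its range is refused whole. The fingers move at their own pace and stop on an object; the grip force is fixed at half the most. Time passes only in rows, so rows that do not move let the fingers close. It gives the time, the measured TCP pose, the force, the opening and the grip force at its end, in the units of the state.
- bot.observe(): the state, without advancing time (a new reading comes with each control period).
- bot.grab_frame(name): name is "side" or "top" or "wrist"; returns a dict with "color" (420x560x3 uint8, red, green, blue), "fx", "fy", "cx", "cy" (pixels), "dist" ([k1, k2, p1, p2, k3] as OpenCV has them; the pictures are not rectified), "extrinsics" (4x4, takes a point from camera to world coordinates). Camera axes: x right, y up, looking along -z (the intrinsics and any distortion apply to the point x, -y, -z); pixel columns grow to the right and rows downward; lengths in m; the calibration is good to about 2 mm. A picture is of the moment at which its call begins. There is no depth.
- bot.finish_job(): hands the job in; it is judged then, once.
Trained networks look in a picture, given as the dict that the camera call returned (one of the last four; its "shot" number tells which), for a name from the list of things; names that differ only in an ending like _2 or _b are one class to them, and where a whole thing is asked for, a point or a joint stands for the part that bears it (a point fixed in the world has none). Each returns a list of dicts, best first, with "p" (0 to 1); they miss things now and then, are a little off and sometimes report something else, mostly with a low value. They report only what shows in the picture. A call takes as long as a camera call.
- bot.cut_out(picture, name): "region" (420x560 bool, what is visible of it) and "bbox" ([left, top, right, bottom] in pixels, round what is visible of it).
- bot.pinpoint(picture, name): "uv" ([column, row] in pixels: a listed point, or the origin of a listed thing).
The state is a dict: "t": time; "joint_positions": joint angles; "joint_vel": joint speeds; "effort": joint torques, N m; "ee_pos": TCP position; "ee_rot": TCP orientation; "contact_force": force on the tool from outside, world axes, zero at the start; "moment": the same for the moment, N m; "grip_width": finger opening in m; "grasp_force": force on a finger pad.
Only numpy, scipy, OpenCV 4.12 (cv2) and the standard library are available. Lean on these libraries where they do the work, as an engineer would, in place of code of your own. Each camera call takes 0.05 s, during which the arm holds its last target. There are 200 camera calls.

## Task

The kiln props on the fibre board have just come out of the kiln, so no part of the robot may touch them. Take the spring tongs up and off the hook of the tool stand, close them on the tall square prop and lift it upright, straight off the board, so that its foot can be checked for stuck glass; leave the other two props as they stand. Finish holding it still in the tongs, about 10 cm clear of the board: do not put it down or let go.

Things in the scene. Friction and masses are not known exactly. Their poses are not given: they have to be found in the camera images.
- tongs: steel spring-bow tongs, 160 mm long, 120 g, hanging bow up over the hook, one arm on either side of its bar. Origin: middle of the underside of the bow's crown, on the bar; crown and rivet rise 4.5 mm above it. z: up, from jaws to bow; y: the line along which both arms open and close, symmetric about the origin; x: along the hook's bar as it hangs, +x towards the post; band 22 mm wide along x
- tongs_grip (a point): midway between the two dark wooden grip scales, 45 mm below the tongs' origin; scales reach from 20 to 76 mm below it, 26 mm wide along x. Squeeze them along y: 49 mm over them here when open, 41 mm when the jaws hold 28 mm (1 mm here closes the jaws 3.2 mm). Begins to close at 5 N a side, 8 N at 28 mm, 10 N shut; with less they are held open. 20 to 40 N holds a prop firmly
- tongs_jaws (a point): midway between the two flat upright jaw plates, 147 mm below the tongs' origin; plates 24 mm wide along x and 26 mm high (13 mm above and below this point), arms end 13 mm below it. Gap 53 mm when open; 67 mm over the outsides of the arms there
- tongs_left (a joint): angle of one tong arm in rad: 0 relaxed open (gap 53 mm), 0.085 when the plates are parallel 28 mm apart, 0.175 shut empty; the other arm mirrors it
- stand: fixed tool stand: round dark steel foot 124 mm across, and a bent 10 mm steel bar that rises behind and runs forward as a level hook. Origin: on the bench, 10 mm in front of the middle of the foot; -x is the way the hook's open end points. The upright is 55 mm behind the origin
- hook_seat (a point): top of the hook's level bar, 220 mm above the bench, where the tongs' crown rests. From here the bar runs level 30 mm towards the stand's -x and 40 mm back; its upturned end, 37 to 47 mm in front of the seat, stands 16 mm higher than the seat: lift the tongs at least 20 mm before drawing them off along -x
- board: fixed grey fibre kiln board, 265 x 360 x 20 mm, flat on the bench; origin in the middle of its underside, its top 20 mm above the bench
- tall_prop: the tall square kiln prop, tan ceramic, 28 x 28 mm and 50 mm high, 60 g, standing on the board; origin in the middle of its underside, z up, x and y square to its side faces. All three props change places, none is always in the middle
- round_prop: bystander: the round kiln prop with a hole down its middle, tan ceramic, 31 mm across, 40 mm high, standing on the board; origin in the middle of its underside
- low_prop: bystander: the low square kiln prop, tan ceramic, 28 x 28 mm and 25 mm high, standing on the board; origin in the middle of its underside

How it is judged:
By the outcome, as a careful person would: the job done as asked, in the order asked, and still so for the second after the job is handed in, while the arm keeps its last pose, push and grip.
It also fails if it takes over 45 s, if anything falls off the work surface, if the arm or the gripper's body presses on something with over 40 N, if the wrist force passes 120 N, or if a joint passes its speed limit or range.

## Working session

There is one attempt and no reset: what is moved stays moved. The work goes in short steps, Python scripts to look and compute and a tool call to move; the robot and the scene stay as the last step left them, time stands still between calls to the robot, and variables do not carry over. Pictures are saved under pics/ and viewed, at most 11 in all, crops included, and the job is handed in when it is done.

Besides the shell and the picture viewer there is one more tool, called after ">>>" by a JSON object that holds its "api" and its "payload", one argument or row to a line. jog_arm: Moves the arm, as the interface text tells. Its arguments: {"type":"object","properties":{"deltas":{"type":"array","items":{"type":"array"}}},"required":["deltas"]}

```bash
mkdir -p pics; cat > h.py <<'E'
import numpy as np, cv2
from bench import bot
def ray(f,uv):
    K=np.array([[f['fx'],0,f['cx']],[0,f['fy'],f['cy']],[0,0,1.]])
    p=cv2.undistortPoints(np.array([[uv]],float),K,np.array(f['dist'],float))[0,0]
    E=np.array(f['extrinsics']); d=E[:3,:3]@np.array([p[0],-p[1],-1]); return E[:3,3],d/np.linalg.norm(d)
def atz(f,uv,z):
    o,d=ray(f,uv); return o+d*(z-o[2])/d[2]
def tri(rs):
    A=sum(np.eye(3)-np.outer(d,d) for o,d in rs); b=sum((np.eye(3)-np.outer(d,d))@o for o,d in rs); return np.linalg.solve(A,b)
def proj(f,P):
    E=np.array(f['extrinsics']); q=(np.atleast_2d(P)-E[:3,3])@E[:3,:3]; q=q*[1,-1,-1]
    K=np.array([[f['fx'],0,f['cx']],[0,f['fy'],f['cy']],[0,0,1.]])
    return cv2.projectPoints(q.reshape(-1,1,3),np.zeros(3),np.zeros(3),K,np.array(f['dist'],float))[0][:,0]
def save(f,n): cv2.imwrite('pics/'+n,f['color'][:,:,::-1])
E
python3 - <<'E'
from h import *
np.set_printoptions(precision=4,suppress=True)
fs={n:bot.grab_frame(n) for n in('side','top')}
cv2.imwrite('pics/a_side.png',fs['side']['color'][:,:,::-1]);save(fs['top'],'a_top.png')
for n,f in fs.items(): print(n,np.array(f['extrinsics'])[:3,3],f['fx'])
for o in ['tongs','tongs_grip','tongs_jaws','stand','hook_seat','board','tall_prop','round_prop','low_prop']:
    rs=[]
    for n,f in fs.items():
        r=bot.pinpoint(f,o)
        for q in r[:2]: print(o,n,np.round(q['uv'],1),round(q['p'],2))
        if r: rs.append(ray(f,r[0]['uv']))
    if len(rs)==2: print('  tri',tri(rs))
print(bot.grip_point_offset, bot.observe())
E
```

```text
side [ 0.4742 -0.8068  0.7767] 452.34757246487703
top [ 0.444  -0.0643  1.3157] 485.68365135749207
tongs side [254.  130.9] 0.55
tongs side [289.4 305.8] 0.17
tongs top [174.1 208.5] 0.62
tongs top [344.3 200.4] 0.31
  tri [0.5172 0.2018 0.2219]
tongs_grip side [256.4 143.7] 0.91
tongs_grip top [175.8 214.6] 0.9
tongs_grip top [299.6 196.7] 0.65
  tri [0.5137 0.2079 0.1806]
tongs_jaws side [255.5 179.9] 0.74
tongs_jaws top [186.9 217.1] 0.7
  tri [0.5095 0.2051 0.0701]
stand side [265. 200.] 0.81
stand side [290.9 345.7] 0.27
stand top [192.5 212. ] 0.83
stand top [171.5 210.7] 0.38
  tri [ 0.53    0.205  -0.0013]
hook_seat side [255.6 134.5] 0.81
hook_seat side [255.8 146.1] 0.54
board side [288.  308.5] 0.57
board top [338.2 202.1] 0.73
board top [300.  194.5] 0.58
  tri [ 0.5477 -0.1924  0.0087]
tall_prop side [292.2 344.1] 0.75
tall_prop top [373.4 204.3] 0.44
  tri [ 0.5419 -0.2865  0.016 ]
round_prop side [288.3 307.6] 0.85
round_prop top [344.8 202.2] 0.4
  tri [ 0.5459 -0.2078  0.0307]
low_prop side [293.9 271.9] 0.69
low_prop top [298.5 195.1] 0.43
low_prop top [337.7 203.4] 0.2
  tri [ 0.5718 -0.0858  0.0057]
0.0187 {'t': 1.0, 'joint_positions': array([ 1.1249,  0.3588,  1.5104, -0.    ,  1.2725, -0.115 ]), 'joint_vel': array([0.0013, 0.001 , 0.0007, 0.0002, 0.0006, 0.0002]), 'effort': array([ -0.0026, -51.5343, -27.113 ,   0.0673,   0.0248,   0.    ]), 'ee_pos': array([0.1949, 0.5674, 0.2226]), 'ee_rot': array([ 0.1646,  0.9864, -0.    ,  0.    ]), 'contact_force': array([-0.0363,  0.2008, -0.2116]), 'moment': array([ 0.0167,  0.0687, -0.0013]), 'grasp_force': 0.0, 'grip_width': 0.08782348687065758}
```

View pics/a_side.png

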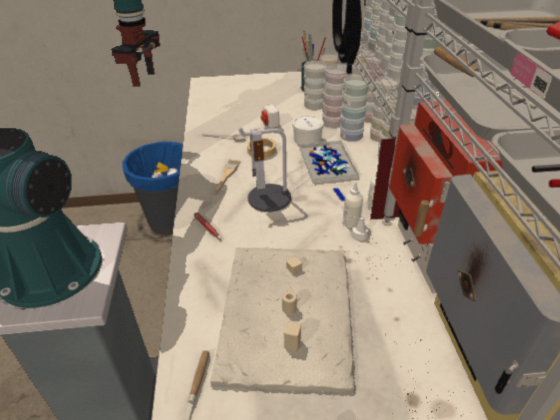

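View pics/a_top.png

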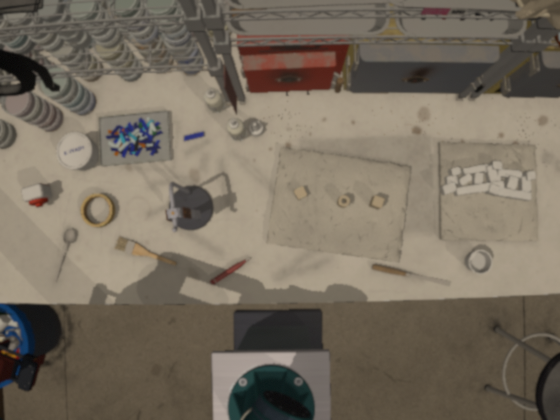

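The side picture shows the tongs hung at (256,150), with the low prop at (294,266), the round prop at (289,303) and the tall prop at (292,336). In the top picture the props are at (301,192), (344,201) and (378,202), and the stand is at (190,208). I'll zoom in on the stand to get its heading.

```bash
python3 - <<'E'
import cv2,numpy as np
a=cv2.imread('pics/a_side.png')[110:220,220:320];b=cv2.imread('pics/a_top.png')[165:240,145:245]
a=cv2.resize(a,(400,440),interpolation=cv2.INTER_CUBIC);b=cv2.resize(b,(400,300),interpolation=cv2.INTER_CUBIC)
o=np.zeros((440,800,3),np.uint8);o[:,:400]=a;o[:300,400:]=b;cv2.imwrite('pics/b.png',o)
E
```

```text
(no output)
```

View pics/b.png

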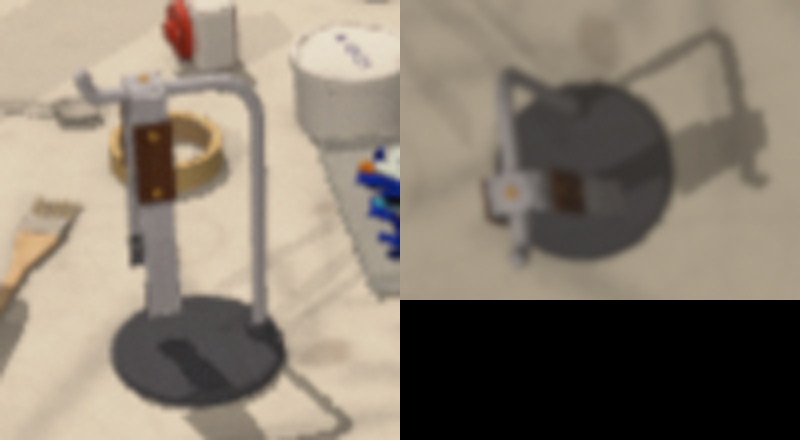

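The zoom shows the hook running almost along world x, open end toward the robot. The rivet is at side (255.8,129.5) and top (172.8,213), and the tip is at side (240.8,129) and top (175,230).

```bash
python3 - <<'E'
from h import *
np.set_printoptions(precision=4,suppress=True)
s,t=bot.grab_frame('side'),bot.grab_frame('top')
for n,a,b in [('rivet',(255.75,129.5),(172.75,213)),('tip',(240.75,129),(175,230)),('bend',(282.5,132),(172,184))]:
    print(n,tri([ray(s,a),ray(t,b)]),atz(s,a,.2245),atz(t,b,.2245))
for o in ['tall_prop','round_prop','low_prop']:
    for n,f in (('side',s),('top',t)):
        for q in bot.cut_out(f,o)[:1]:
            print(o,n,q['bbox'],round(q['p'],2), cv2.minAreaRect(np.argwhere(q['region'])[:,::-1].astype(np.float32)))
a=bot.pinpoint(s,'tall_prop')[0]['uv'];print('tall base',atz(s,a,.02)); print('tall top',atz(t,(378.5,202),.07),atz(t,(344.8,201),.06))
E
```

```text
rivet [0.5144 0.2047 0.2233] [0.5151 0.2027 0.2245] [0.5135 0.2044 0.2245]
tip [0.4762 0.1976 0.2313] [0.4779 0.2103 0.2245] [0.4748 0.1992 0.2245]
bend [0.5825 0.2104 0.2081] [0.5799 0.1811 0.2245] [0.58   0.2063 0.2245]
tall_prop side [282.9, 323.7, 303.4, 349.9] 0.62 ((292.5, 336.5), (27.0, 17.0), 90.0)
tall_prop top [367.1, 196.4, 384.8, 207.5] 0.45 ((375.9827575683594, 201.79310607910156), (13.184369087219238, 13.370063781738281), 21.801406860351562)
round_prop side [280.7, 290.6, 295.9, 313.1] 0.74 ((289.0, 302.5), (23.0, 14.0), 90.0)
low_prop side [283.9, 256.5, 303.0, 272.0] 0.56 ((293.20001220703125, 264.9000244140625), (15.205260276794434, 15.652474403381348), 63.43495178222656)
low_prop top [291.1, 189.4, 305.9, 198.3] 0.7 ((299.80767822265625, 192.46153259277344), (10.53930377960205, 10.261953353881836), 56.3099365234375)
tall base [ 0.5445 -0.2898  0.02  ]
tall top [ 0.5418 -0.2906  0.07  ] [ 0.5469 -0.2046  0.06  ]
```

>>> {"api": "jog_arm", "payload": {
  "deltas": [
    [[0,0,0.05],[0,0,0],0],
    [[0,0,0.05],[0,0,0.05],0],
    [[0.04,-0.045,0.01],[0,0,0.05],0],
    [[0.04,-0.045,0],[0,0,0.05],0],
    [[0.04,-0.045,0],[0,0,0.05],0],
    [[0.04,-0.045,0],[0,0,0.05],0],
    [[0.04,-0.045,0],[0,0,0.05],0],
    [[0.04,-0.045,0],[0,0,0.06],0],
    [[0.04,-0.045,0],[0,0,0.06],0],
    [[0.039,-0.048,0],[0,0,0],0]
  ]
}}

```text
t: 2.7
ee_pos: [0.515, 0.2029, 0.3328]
ee_rot: [-0.045, 0.999, 0.0, 0.0]
contact_force: [0.9, 0.2, -0.4]
grip_width: 0.0879
grasp_force: 0.0
```

```bash
python3 - <<'E'
from h import *
np.set_printoptions(precision=4,suppress=True)
s=bot.observe();print(s['t'],s['ee_pos'],s['ee_rot'],s['joint_positions'])
f=bot.grab_frame('wrist');save(f,'c.png');print(np.array(f['extrinsics']))
for o in ['tongs','tongs_grip','hook_seat','stand']:
    for q in bot.pinpoint(f,o)[:2]: print(o,q['uv'],q['p'],atz(f,q['uv'],.22))
print(proj(f,[[.514,.204,.2245],[.476,.199,.23]]))
E
```

```text
2.7 [0.515  0.2029 0.3328] [-0.045   0.999   0.0001  0.0003] [ 0.2504  0.2094  1.4499  0.0001  1.4817 -1.4104]
[[-0.0896 -0.9638 -0.2509  0.4453]
 [ 0.996  -0.0867 -0.0225  0.1976]
 [-0.     -0.252   0.9677  0.4938]
 [ 0.      0.      0.      1.    ]]
tongs [295.2, 204.2] 0.63 [0.5156 0.2093 0.22  ]
hook_seat [294.7, 203.4] 0.79 [0.515  0.2089 0.22  ]
stand [289.7, 175.6] 0.6 [0.4937 0.2031 0.22  ]
stand [72.9, 187.4] 0.44 [0.5177 0.033  0.22  ]
[[288.5236 203.043 ]
 [286.3517 153.4135]]
```

View pics/c.png

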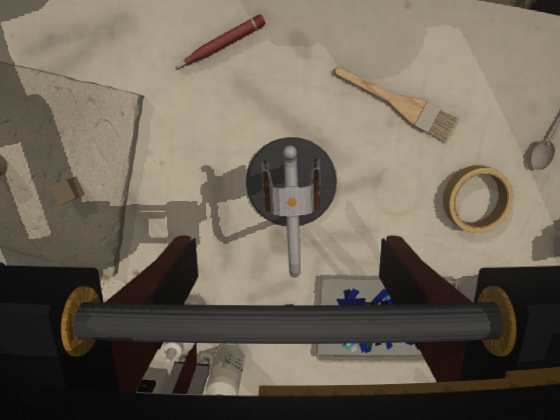

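The rivet is at (292,202), the hook tip at (290,152) and the back bend at (295,270), so the tongs hang almost in line with the gripper.

```bash
python3 - <<'E'
from h import *
f=bot.grab_frame('wrist')
r=atz(f,(292,202),.2245);t=atz(f,(290.3,152),.236);b=atz(f,(294.5,268),.215)
print(r,t,b); d=b-t; print(np.degrees(np.arctan2(d[1],d[0])))
g=[atz(f,u,.2) for u in ((267,185),(317,185))]; print(g, np.degrees(np.arctan2(*(g[1]-g[0])[[1,0]])))
c=[atz(f,u,.22) for u in ((273,214),(312,214))]; print(c, np.degrees(np.arctan2(*(c[1]-c[0])[[1,0]])))
E
```

```text
[0.51113629 0.20822591 0.2245    ] [0.47231304 0.20338807 0.236     ] [0.56927379 0.21568538 0.215     ]
7.228097503818784
[array([0.50477534, 0.1873792 , 0.2       ]), array([0.50118081, 0.22810698, 0.2       ])] 95.04370614406344
[array([0.5231359 , 0.19453255, 0.22      ]), array([0.52047581, 0.22473677, 0.22      ])] 95.03306396320605
```

>>> {"api": "jog_arm", "payload": {
  "deltas": [
    [[0,0.004,-0.04],[0,0,0.02],0],
    [[0,0,-0.04],[0,0,0],0],
    [[0,0,-0.04],[0,0,0],0],
    [[0,0,-0.03],[0,0,0],0],
    [[0,0,-0.019],[0,0,0],0],
    [[0,0,0],[0,0,0],80],
    [[0,0,0],[0,0,0],105],
    [[0,0,0],[0,0,0],115],
    [[0,0,0],[0,0,0],118],
    [[0,0,0],[0,0,0],118]
  ]
}}

```text
t: 4.25
ee_pos: [0.514, 0.2084, 0.1639]
ee_rot: [-0.054, 0.999, 0.0, 0.0]
contact_force: [0.4, -0.3, -1.4]
grip_width: 0.0476
grasp_force: 5.6
```

```bash
python3 - <<'E'
from h import *
f=bot.grab_frame('wrist');save(f,'d.png')
s=bot.grab_frame('side');i=cv2.resize(s['color'][90:210,200:310,::-1],None,fx=3.5,fy=3.5,interpolation=2)
w=cv2.resize(f['color'][60:340,120:460,::-1],(400,330)); o=np.zeros((420,800,3),np.uint8);o[:330,:400]=w;o[:i.shape[0],400:400+i.shape[1]]=i;cv2.imwrite('pics/d.png',o)
E
```

```text
(no output)
```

View pics/d.png

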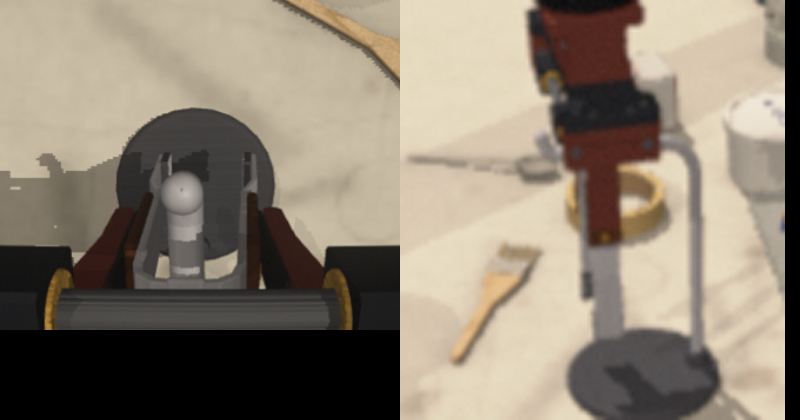

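The pads sit on the scales with a 5.6 N squeeze, and the hook tip is clear in front of the gripper body. I'll lift and draw the tongs off along the hook.

>>> {"api": "jog_arm", "payload": {
  "deltas": [
    [[0,0,0],[0,0,0],124],
    [[0,0,0],[0,0,0],124],
    [[0,0,0.01],[0,0,0],124],
    [[0,0,0.015],[0,0,0],124],
    [[0,0,0.015],[0,0,0],124],
    [[0,0,0],[0,0,0],124]
  ]
}}

```text
t: 5.1
ee_pos: [0.5152, 0.2088, 0.2057]
ee_rot: [-0.055, 0.999, 0.0, 0.002]
contact_force: [1.4, 0.1, -1.4]
grip_width: 0.0452
grasp_force: 5.8
```

>>> {"api": "jog_arm", "payload": {
  "deltas": [
    [[-0.015,-0.002,0],[0,0,0],124],
    [[-0.02,-0.0025,0],[0,0,0],124],
    [[-0.02,-0.0025,0],[0,0,0],124],
    [[-0.02,-0.0025,0],[0,0,0],124],
    [[-0.02,-0.0025,0],[0,0,0],124],
    [[0,0,0.02],[0,0,0],124],
    [[0,0,0.03],[0,0,0],124],
    [[0,0,0.01],[0,0,0],124]
  ]
}}

```text
t: 6.1
ee_pos: [0.4189, 0.1966, 0.2648]
ee_rot: [-0.055, 0.999, 0.0, 0.001]
contact_force: [0.7, -0.3, -0.8]
grip_width: 0.0454
grasp_force: 5.8
```

```bash
python3 - <<'E'
from h import *
f=bot.grab_frame('wrist')
s=bot.grab_frame('side');i=cv2.resize(s['color'][70:230,170:310,::-1],None,fx=2.8,fy=2.8,interpolation=2)
w=cv2.resize(f['color'][:,:,::-1],(400,300)); o=np.zeros((450,800,3),np.uint8);o[:300,:400]=w;o[:i.shape[0],400:400+i.shape[1]]=i[:,:400];cv2.imwrite('pics/e.png',o)
for n in ['tongs','tongs_grip','tongs_jaws']: print(n,[(q['uv'],q['p']) for q in bot.pinpoint(s,n)[:1]],[(q['uv'],q['p']) for q in bot.pinpoint(f,n)[:1]])
p=np.array(bot.observe()['ee_pos']);print(p,proj(s,[p+[0,0,.056],p-[0,0,.091]]),proj(f,[p-[0,0,.091]]))
E
```

```text
tongs [([217.1, 150.5], 0.65)] []
tongs_grip [] [([286.4, 366.4], 0.36)]
tongs_jaws [([217.2, 150.7], 0.57)] [([288.5, 363.8], 0.54)]
[0.41824814 0.19624127 0.26262316] [[212.76245143  97.79597396]
 [218.99420335 151.71610371]] [[286.45179463 208.47385115]]
```

View pics/e.png

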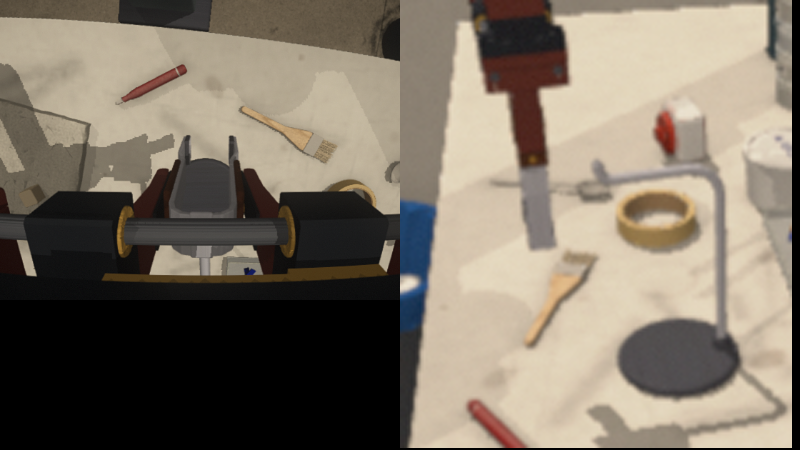

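The tongs are off the hook and hang straight in the gripper. Next I'll carry them over the board, stopping beyond the tall prop so the wrist camera can see it.

>>> {"api": "jog_arm", "payload": {
  "deltas": [
    [[0,-0.03,0.01],[0,0,0],124],
    [[0,-0.05,0.01],[0,0,0],124],
    [[0,-0.05,0.01],[0,0,0],124],
    [[0.02,-0.045,0.01],[0,0,0],124],
    [[0.025,-0.05,0],[0,0,0],124],
    [[0.025,-0.05,0],[0,0,0],124],
    [[0.03,-0.05,0],[0,0,0],124],
    [[0.03,-0.05,0],[0,0,0],124],
    [[0.03,-0.05,0],[0,0,0],124],
    [[0.025,-0.05,0],[0,0,0],124]
  ]
}}

```text
t: 7.75
ee_pos: [0.6046, -0.2802, 0.3024]
ee_rot: [-0.055, 0.999, 0.0, -0.0]
contact_force: [0.6, -0.3, -1.7]
grip_width: 0.0454
grasp_force: 5.8
```

>>> {"api": "jog_arm", "payload": {
  "deltas": [
    [[0.01,-0.01,0],[0,0,0],124],
    [[0,0,0],[0,0,0],124]
  ]
}}

```text
t: 8.0
ee_pos: [0.6138, -0.2886, 0.3023]
ee_rot: [-0.054, 0.999, 0.001, -0.001]
contact_force: [-1.0, 0.7, -1.0]
grip_width: 0.0449
grasp_force: 5.8
```

```bash
python3 - <<'E'
from h import *
np.set_printoptions(precision=4,suppress=True)
f=bot.grab_frame('wrist');save(f,'f.png');o=bot.observe();print(o['ee_pos'],o['ee_rot'],o['joint_positions'])
for n in ['tall_prop','round_prop','low_prop']:
    for q in bot.pinpoint(f,n)[:2]: print(n,q['uv'],q['p'],atz(f,q['uv'],.02))
    for q in bot.cut_out(f,n)[:1]: print(q['bbox'],q['p'])
for q in bot.pinpoint(f,'tongs_jaws')[:1]: print('jaws',q['uv'],q['p'],atz(f,q['uv'],o['ee_pos'][2]-.091))
print(proj(f,[np.array(o['ee_pos'])-[0,0,.104]]))
E
```

```text
[ 0.6134 -0.2876  0.3027] [-0.0547  0.9985  0.0008 -0.0008] [-0.5405  0.4204  1.2159  0.0004  1.5075 -2.2207]
tall_prop [291.1, 108.1] 0.96 [ 0.5412 -0.2917  0.02  ]
tall_prop [455.1, 154.1] 0.27 [ 0.5721 -0.0843  0.02  ]
[277.0, 90.9, 312.3, 125.4] 0.66
round_prop [366.7, 123.1] 0.82 [ 0.5484 -0.2001  0.02  ]
[351.4, 108.5, 389.1, 139.0] 0.93
low_prop [453.8, 154.0] 0.96 [ 0.5722 -0.086   0.02  ]
[442.9, 142.9, 473.0, 173.0] 0.55
[[288.1349 205.6993]]
```

View pics/f.png

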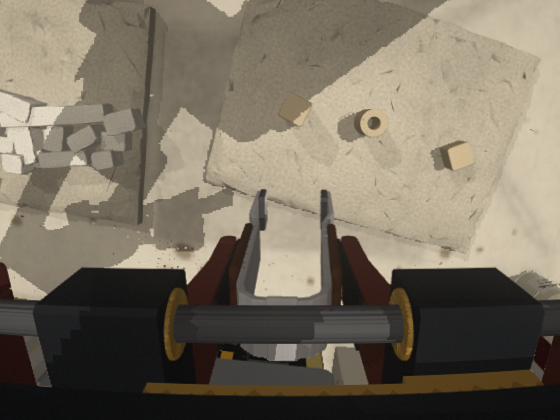

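The wrist view shows the tall prop at (295,108), turned about 30° from the image axes. The round prop is at (373,123), the low one at (458,155), and the jaw ends are at (263,195) and (326,195). I'll fit the prop box to its mask to get position and yaw.

```bash
python3 - <<'E'
from h import *
from scipy.optimize import minimize
np.set_printoptions(precision=4,suppress=True)
f=bot.grab_frame('wrist');o=bot.observe()
m=bot.cut_out(f,'tall_prop')[0]['region'].astype(np.uint8)
def box(x,y,a):
    c,s=np.cos(a),np.sin(a);b=[]
    for z in(.02,.07):
        for u,v in((1,1),(-1,1),(-1,-1),(1,-1)): b.append([x+.014*(c*u-s*v),y+.014*(s*u+c*v),z])
    return proj(f,b)
S=8;sub=(80,260);M=cv2.resize(m[80:140,260:330],None,fx=S,fy=S,interpolation=0)
def cost(p):
    h=cv2.convexHull(((box(p[0],p[1],p[2])+.5-[260,80])*S).astype(np.float32)).astype(np.int32)
    r=np.zeros_like(M);cv2.fillConvexPoly(r,h,1);return 1-(r&M).sum()/(r|M).sum()
best=[]
for a in np.arange(0,90,5):
    r=minimize(cost,[.5412,-.2917,np.radians(a)],method='Nelder-Mead',options=dict(initial_simplex=[[.5412,-.2917,np.radians(a)],[.545,-.2917,np.radians(a)],[.5412,-.288,np.radians(a)],[.5412,-.2917,np.radians(a+4)]]))
    best.append((r.fun,*r.x[:2],np.degrees(r.x[2])))
best.sort();print(np.array(best[:5]))
for n,px in(('jawL',(263,193)),('jawR',(326,193))): print(n,atz(f,px,o['ee_pos'][2]-.1))
im=cv2.resize(f['color'][80:140,260:330,::-1],None,fx=8,fy=8,interpolation=2)
b=box(*best[0][1:3],np.radians(best[0][3]));
for i in range(4):
    P=lambda k:tuple(int(v) for v in (b[k]+.5-[260,80])*8)
    cv2.line(im,P(4+i),P(4+(i+1)%4),(0,0,255),1);cv2.line(im,P(i),P((i+1)%4),(255,0,0),1)
cv2.imwrite('pics/g.png',im)
E
```

```text
[[  0.0519   0.5419  -0.2876 -20.8885]
 [  0.0519   0.5419  -0.2876  69.2013]
 [  0.0522   0.5419  -0.2876 -20.7373]
 [  0.0523   0.5419  -0.2875 -21.227 ]
 [  0.0523   0.542   -0.2876  68.7896]]
jawL [ 0.605  -0.3063  0.2041]
jawR [ 0.6    -0.2605  0.2041]
```

View pics/g.png

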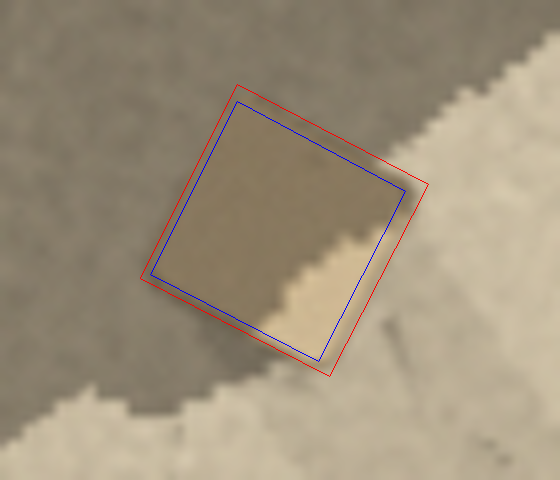

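The fit gives the prop at (0.542,-0.288) with yaw -21°, and the overlay matches the top face. I'll turn the tongs -27° and stop just above the prop for a closer look.

>>> {"api": "jog_arm", "payload": {
  "deltas": [
    [[-0.018,0,0],[0,0,-0.12],124],
    [[-0.018,-0.001,0],[0,0,-0.12],124],
    [[-0.018,-0.001,0],[0,0,-0.12],124],
    [[-0.0175,-0.001,-0.02],[0,0,-0.116],124],
    [[0,0,-0.04],[0,0,0],124],
    [[0,0,-0.03],[0,0,0],124],
    [[0,0,-0.01],[0,0,0],124],
    [[0,0,0],[0,0,0],124],
    [[0,0,0],[0,0,0],124]
  ]
}}

```text
t: 9.62
ee_pos: [0.5433, -0.2921, 0.2051]
ee_rot: [0.182, 0.983, -0.001, 0.001]
contact_force: [0.7, 0.2, -2.0]
grip_width: 0.0454
grasp_force: 5.8
```

```bash
python3 - <<'E'
from h import *
np.set_printoptions(precision=4,suppress=True)
f=bot.grab_frame('wrist');save(f,'h.png');o=bot.observe();print(o['ee_pos'],o['ee_rot'])
p=np.array(o['ee_pos']);print('TCP-.1',proj(f,[p-[0,0,.1]]))
for q in bot.pinpoint(f,'tall_prop')[:1]: print(q)
for q in bot.pinpoint(f,'tongs_jaws')[:1]: print(q)
cv2.imwrite('pics/h.png',cv2.resize(f['color'][90:290,170:410,::-1],None,fx=3,fy=3,interpolation=2))
E
```

```text
[ 0.5433 -0.2922  0.2052] [ 0.1823  0.9832 -0.0006  0.0012]
TCP-.1 [[288.0335 207.2361]]
{'uv': [287.9, 180.0], 'p': 0.72}
```

View pics/h.png

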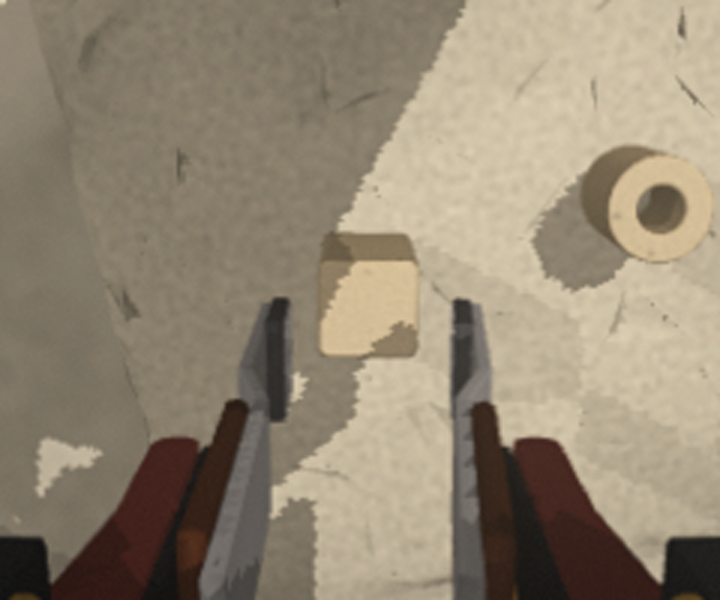

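The prop is square to the jaws. In the crop its top face spans columns 319–418, and the jaw faces are at about 289 and 454, with their bottom front corners at row 300.

```bash
python3 - <<'E'
from h import *
np.set_printoptions(precision=4,suppress=True)
f=bot.grab_frame('wrist');o=bot.observe();p=np.array(o['ee_pos']);a=np.radians(-21)
ex=np.array([np.cos(a),np.sin(a)]);ey=np.array([-ex[1],ex[0]])
px=lambda u,v:(170+u/3-.33,90+v/3-.33)
def loc(u,v,z):
    w=atz(f,px(u,v),z)[:2]-p[:2]; return w@ex*1e3,w@ey*1e3
print('prop corners/centre in tongs frame rel TCP, mm')
for c in ((319,262),(414,262),(320,354),(417,354),(368.5,308)): print(loc(*c,.07))
z=p[2]-.104
print('jaw bottom front corners',loc(289,300,z),loc(454,300,z)); print('top front?',loc(288,418,z+.026),loc(454,404,z+.026))
E
```

```text
prop corners/centre in tongs frame rel TCP, mm
(np.float64(-16.06101896506372), np.float64(-9.937872376525883))
(np.float64(-16.056645749146817), np.float64(16.020891064883607))
(np.float64(9.984415132674076), np.float64(-9.885486145517575))
(np.float64(9.991432289004196), np.float64(17.189557304963966))
(np.float64(-3.1702583482730313), np.float64(3.6177511879832966))
jaw bottom front corners (np.float64(-12.172152671105545), np.float64(-16.368566776407157)) (np.float64(-12.16529170227463), np.float64(24.403344421772424))
top front? (np.float64(9.797721856244214), np.float64(-15.403112079487963)) (np.float64(6.442465021953773), np.float64(22.586490052100412))
```

>>> {"api": "jog_arm", "payload": {
  "deltas": [
    [[-0.003,0.001,0],[0,0,0],124],
    [[0,0,-0.02],[0,0,0],124],
    [[0,0,-0.02],[0,0,0],124],
    [[0,0,-0.016],[0,0,0],124],
    [[0,0,-0.01],[0,0,0],124],
    [[0,0,0],[0,0,0],124],
    [[0,0,0],[0,0,0],124]
  ]
}}

```text
t: 10.7
ee_pos: [0.5398, -0.2908, 0.1382]
ee_rot: [0.182, 0.983, -0.0, 0.0]
contact_force: [0.2, 0.3, -0.8]
grip_width: 0.0451
grasp_force: 5.8
```

```bash
python3 - <<'E'
from h import *
f=bot.grab_frame('wrist');s=bot.grab_frame('side');o=bot.observe();print(o['ee_pos'],o['contact_force'])
w=cv2.resize(f['color'][110:250,210:370,::-1],None,fx=3,fy=3,interpolation=2)
i=cv2.resize(s['color'][255:365,260:336,::-1],None,fx=4,fy=4,interpolation=2)
O=np.zeros((440,784,3),np.uint8);O[:420,:480]=w;O[:,480:]=i;cv2.imwrite('pics/i.png',O)
E
```

```text
[ 0.53984757 -0.29088851  0.13833921] [ 0.64879086 -0.606544   -1.88904924]
```

View pics/i.png

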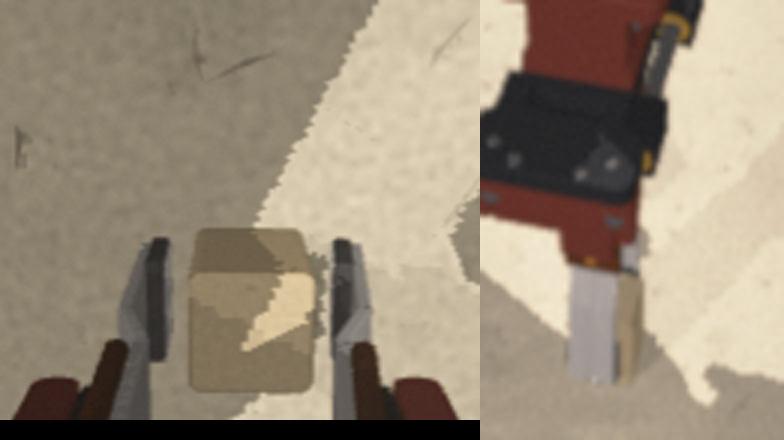

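The prop stands centred between the jaws with equal gaps on both sides, so I can close.

>>> {"api": "jog_arm", "payload": {
  "deltas": [
    [[0,0,0],[0,0,0],127],
    [[0,0,0],[0,0,0],130],
    [[0,0,0],[0,0,0],133],
    [[0,0,0],[0,0,0],136],
    [[0,0,0],[0,0,0],139],
    [[0,0,0],[0,0,0],142],
    [[0,0,0],[0,0,0],150],
    [[0,0,0],[0,0,0],180],
    [[0,0,0],[0,0,0],255],
    [[0,0,0],[0,0,0],255]
  ]
}}

```text
t: 12.05
ee_pos: [0.5394, -0.2906, 0.1376]
ee_rot: [0.182, 0.983, -0.0, -0.0]
contact_force: [-0.1, 0.6, -0.5]
grip_width: 0.041
grasp_force: 29.9
```

Gripping at 29.9 N with a 41 mm opening, as expected with the prop in the jaws. I'll lift straight up.

>>> {"api": "jog_arm", "payload": {
  "deltas": [
    [[0,0,0.006],[0,0,0],255],
    [[0,0,0.01],[0,0,0],255],
    [[0,0,0.015],[0,0,0],255],
    [[0,0,0.02],[0,0,0],255],
    [[0,0,0.02],[0,0,0],255],
    [[0,0,0.015],[0,0,0],255],
    [[0,0,0.01],[0,0,0],255],
    [[0,0,0.004],[0,0,0],255],
    [[0,0,0],[0,0,0],255],
    [[0,0,0],[0,0,0],255]
  ]
}}

```text
t: 13.3
ee_pos: [0.5389, -0.2903, 0.2369]
ee_rot: [0.182, 0.983, 0.0, -0.001]
contact_force: [-0.1, -0.4, -2.4]
grip_width: 0.0408
grasp_force: 29.9
```

```bash
python3 - <<'E'
from h import *
f=bot.grab_frame('wrist');s=bot.grab_frame('side');o=bot.observe();print(o['t'],o['ee_pos'],o['contact_force'],o['grip_width'],o['grasp_force'])
w=cv2.resize(f['color'][90:290,150:430,::-1],None,fx=1.7,fy=1.7,interpolation=2)
i=cv2.resize(s['color'][225:365,250:350,::-1],None,fx=3,fy=3,interpolation=2)
O=np.zeros((420,776,3),np.uint8);O[:340,:476]=w;O[:,476:]=i;cv2.imwrite('pics/j.png',O)
q=[x for x in bot.pinpoint(s,'tall_prop')[:1]];print(q,proj(s,[[.542,-.29,.12]]))
E
```

```text
13.4 [ 0.53906134 -0.29034966  0.23692757] [-1.35706306e-03  5.26369508e-01 -2.58919808e+00] 0.041202634757936084 29.856193363666534
[{'uv': [288.9, 262.6], 'p': 0.71}] [[291.63361656 311.9088278 ]]
```

View pics/j.png

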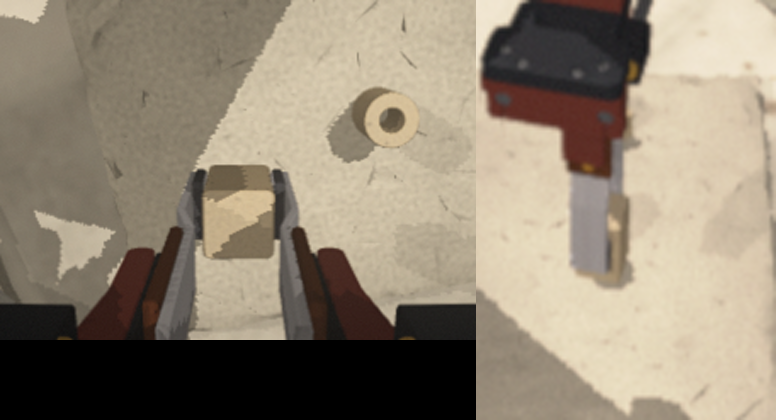

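The prop is upright between the jaw plates, its foot about 99 mm above the board, and the round prop hasn't moved. Handing in.

```bash
python3 -c "
from bench import bot
print(bot.finish_job())"
```

```text
the job is handed in; nothing more can be done
None
```

The job is handed in: the tall square prop is held upright and still in the tongs, its foot about 10 cm above the board; the robot touched none of the props, and the other two were left where they stood.

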